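# Fasten the draw latch of the projector case

### The arm

A 6-joint arm with a two-finger parallel gripper is mounted at the origin on the work surface. World frame = base frame: x ahead of the robot, y to its left, z up, the work surface at z = 0. Lengths are in mm, angles in rad, forces in N, time in s.
With the tool pointing down it reaches from about 325 to 900 mm from the base axis. Payload 6.1 kg.
Tool frame: the origin (TCP) lies on the centre line of the jaws, within the pads' length; the fingertips stand 17 mm ahead of it and the grasp point (between the pads) lies 2 mm behind it (bot.tip_extent is the distance from the TCP to the fingertips, in mm); z points along the fingers, y is the line along which they close (so a half turn about z gives the same grasp; the last joint's range is limited). The gripper opens to 87 mm and grips with 3 to 60 N. Pads are 19 mm wide; open, the fingers measure 117 mm over their backs; the gripper's body (75 mm by 190 mm) begins 51 mm behind the grasp point.
Start: joints at [1.125, 0.22, 1.526, -0, 1.395, -0.126], TCP at [196.484, 593.304, 239.538] pointing down, gripper open.
Joint ranges: [-2.98, 2.98], [-0.91, 2.08], [0.09, 2.57], [-1.24, 4.39], [0.2, 2.65], [-2.68, 2.68]. Speed limits (rad/s): [2.57, 2.57, 3.01, 3.14, 3.14, 3.14].

### API

Orientations are given as a unit quaternion [w, x, y, z].
In Python, from bench import bot gives the robot as it stands.
- The arm moves only by the shell command python3 -m crank 'ROWS'. ROWS is JSON, a list of rows, each a list of 5 numbers: the shift along the tool's x, y, z in cm, then the turn about the tool's z in degrees, then the closure, from 0 (fully open) to 1 (shut). In form: [[tx, ty, tz, yaw, grip], ...]. A call has exactly 8 rows; each row shifts and turns the commanded pose from where the row before left it, along the tool's axes as they then stand; what a row does not reach is not made up. A row lasts 1/8 s, in which the tool goes at most 62.5 mm and 10.7 degrees, less where a joint would pass 70% of its speed; a pose out of reach is approached as far as the arm can. A call is refused whole if a number of a shift passes 6.25 or a number of a turn 10.7, either way. A call with a gripper value outside its range is refused whole. The fingers move at their own pace and stop on an object; the grip force is fixed at half the most. Time passes only in rows, so rows that do not move let the fingers close, or fill a call up. It gives the time, the measured TCP pose, the force, the opening and the grip force at its end, in the units of the state.
- bot.get_obs(): the state, without advancing time (a new reading comes with each control period).
- bot.snapshot(name): name is "scene" or "top" or "wrist"; returns a dict with "frame" (480x640x3 uint8, red, green, blue), "range_z" (480x640 float32, mm along the optical axis (not along the pixel's ray), 0 where there is no reading), "camera_matrix" (3x3 intrinsics, pixels), "T" (4x4, takes a point from camera to world coordinates). Camera axes: x right, y up, looking along -z (the intrinsics and any distortion apply to the point x, -y, -z); pixel columns grow to the right and rows downward; lengths in mm; the calibration is good to about 2 mm. A picture is of the moment at which its call begins.
- bot.close_job(): hands the job in; it is judged then, once.
Trained networks look in a picture, given as the dict that the camera call returned (one of the last four; its "shot" number tells which), for a name from the list of things; names that differ only in an ending like _2 or _b are one class to them, and where a whole thing is asked for, a point or a joint stands for the part that bears it (a point fixed in the world has none). Each returns a list of dicts, best first, with "conf" (0 to 1); they miss things now and then, are a little off and sometimes report something else, mostly with a low value. They report only what shows in the picture. A call takes as long as a camera call.
- bot.recognise(label, picture): "centre" ([x, y, z] in mm, in world coordinates, good to about 4 mm: the middle of the surface that is visible of it).
- bot.outline_of(label, picture): "pixels" (480x640 bool, what is visible of it).
- bot.pinpoint(label, picture): "centre" ([x, y, z] in mm, in world coordinates, good to about 4 mm: a listed point, or the origin of a listed thing).
The state is a dict: "clock": time; "q": joint angles; "joint_vel": joint speeds; "tau": joint torques, N m; "tcp_pos": TCP position; "eef_rot": TCP orientation; "contact_force": force on the tool from outside, world axes, zero at the start; "moment": the same for the moment, N m; "gripper_width": finger opening in mm; "grasp_force": force on a finger pad.
Only numpy, scipy, OpenCV 4.12 (cv2) and the standard library are available. Lean on these libraries where they do the work, as an engineer would, in place of code of your own. Each camera call takes 0.05 s, during which the arm holds its last target. There are 200 camera calls.

### The job

The projector case on the desk is packed for collection but its far half still stands ajar. Lower the wire loop of the draw latch behind the keeper on the far half and draw it back under the lip only until you feel it catch, without hauling the case shut by the loop; then let go of it and throw the lever back over centre until it lies fully home and the case is pulled shut. Let go at the end, and do not disturb the things lying on the case and standing beside it.

Things in the scene. Friction and masses are not known exactly. Their poses are not given: they have to be found in the camera images.
- case: Black equipment case with aluminium edges, standing fixed on the desk as an upright clamshell: 229 mm thick (x), 320 long (y), top 160 above the desk. Origin on the desk below the latch lever's pivot; x points from the fixed half (near the robot, x -105 to 25 mm) to the sprung far half (31 to 125), z up. The steel draw latch is on the middle of the top; within 90 mm of y = 0 nothing else stands there.
- lever_pivot (a point): Middle of the pivot axis of the latch lever, 20 mm above the case's top, fixed to the case and with its axes; the axis runs along y. The block around it is 22 mm wide (y) and reaches 6 mm above this point, x -12 to 18 mm.
- leaf (a joint): Tilt of the case's far half about its hinge low on the seam (12 mm above the desk, case x = 28 mm), rad. A sprung seal holds it ajar at a stop at 0.095 (about 16 mm at the top), pushing with about 19 N at the keeper, 55 N when fully drawn in. The thrown latch pulls it in to somewhere between -0.05 and 0.05, by the keeper's setting; below 0.065 is shut. It springs open unless held.
- latch_lever (a joint): Lever angle a, rad. 0 = lying level towards the robot (case -x), fully home at its stop; 1.57 = upright; 2.1 = far stop, leaning over the far half. Its hinge is stiff (0.07 N m): it stays where it is left. With the loop hooked it takes up to about 12 N near the tip to swing it down from 1.0 to 1.4 rad; near 0.2 it passes centre and pulls itself home.
- lever_tip (a point): In the middle of the steel lever plate near its free end. Plate 30 mm wide (y), 6 mm thick. From the pivot, in case axes at lever angle a: x = -90 cos a + 8 sin a, z = 90 sin a + 8 cos a mm. The plate's upper face (when home), the one facing away from the robot when upright, is 11 mm from the pivot axis. The free end has a 12 mm thick rolled edge, ending 100 mm from the pivot.
- loop_pin (a point): Middle of the pin on which the wire loop swings (along y). It is carried by the lever, 34 mm from the pivot: from the pivot, in case axes at lever angle a: x = -34 cos(a - 0.2), z = 34 sin(a - 0.2) mm.
- loop_bar (a point): Middle of the crossbar at the free end of the loop, 110 mm from the pin. The loop is a U of 7 mm steel rod, 49 mm wide over its two side arms (y; 35 clear inside), so it straddles lever and keeper. It stands in the air at first. Gripped across its side arms close to the crossbar it can be led about, pivots between the fingers, and drags the lever along.
- latch_loop (a joint): Angle b of the loop to the lever, rad: the loop rises from the pin at b - a + 0.07 above level, away from the robot (a: lever angle). The hinge is stiff (0.06 N m): the loop stays at any angle and swings with the lever until something holds it. So turning the lever before the bar is caught under the keeper's lip lifts the loop off again.
- keeper_mid (a point): On the far half, moving with it, axes as the case's when shut: where the middle of the crossbar would sit if the keeper were at the middle of its slots, 21 mm above the case's top. The steel keeper is screwed down firmly anywhere up to 7 mm to -x or +x of that; its setting is not reported and must be seen or felt. The bar can reach about 20 mm to +x of this point when at this height or lower.
- keeper_lip (a point): Far end of the keeper's lip on its top edge, with the keeper at the middle of its slots (so up to 7 mm off along x). The keeper is a post 26 mm wide (y); its lip, 5 mm thick, overhangs the post's far face by 4.5 mm, underside 5 mm below this point. To hook: the bar's middle goes down at least 4 mm beyond the lip's end, to 10 to 25 mm below this point, then is drawn back under the lip till the post is felt.
- remote: Grey remote control 130 x 44 x 20 mm lying on the fixed half of the case, on the +y side; origin under its centre. Leave alone.
- eraser: White and grey board eraser 110 x 47 x 34 mm lying on the fixed half of the case, on the -y side; origin under its centre. Leave alone.
- mug: White mug, 84 mm across and 95 mm tall, beside the case; origin under its centre. Leave alone.
- stapler: Black stapler 150 x 36 x 50 mm beside the case; origin under its centre. Leave alone.

How it is judged:
By the outcome, as a careful person would: the job done as asked, in the order asked, and still so for the second after the job is handed in, with the robot touching nothing.
It also fails if it takes over 64 s, if anything falls off the work surface, if the arm or the gripper's body presses on something with over 40 N, if the wrist force passes 120 N, or if a joint passes its speed limit or range.

## Working session

There is one attempt and no reset: what is moved stays moved. The work goes in short steps, Python scripts to look and compute and a shell command to move; the robot and the scene stay as the last step left them, time stands still between calls to the robot, and variables do not carry over. Pictures are saved under pics/ and viewed, at most 10 in all, crops included, and the job is handed in when it is done.

```bash
ls; mkdir -p pics; cat > h.py <<'E'
import numpy as np, cv2
from bench import bot
def save(s,n): cv2.imwrite('pics/'+n, s['frame'][:,:,::-1])
E
python3 - <<'E'
from h import *
o=bot.get_obs(); print({k:np.round(v,3).tolist() for k,v in o.items()})
for c in ['scene','top']:
    s=bot.snapshot(c); save(s,c+'0.png'); print(c,np.round(s['T'],3).tolist())
    for l in ['case','lever_pivot','lever_tip','loop_pin','loop_bar','keeper_mid','keeper_lip','remote','eraser','mug','stapler']:
        print(l,[(np.round(d['centre'],1).tolist(),round(d['conf'],2)) for d in bot.pinpoint(l,s)[:2]])
E
```

```text
pics
{'clock': 0.0, 'q': [1.125, 0.221, 1.528, 0.0, 1.395, -0.126], 'joint_vel': [0.001, -0.001, 0.001, 0.0, -0.0, 0.0], 'tau': [0.001, -49.461, -38.738, 0.07, 0.057, -0.0], 'tcp_pos': [196.211, 592.763, 238.394], 'eef_rot': [-0.0, 0.159, 0.987, -0.001], 'contact_force': [0.463, 0.108, -0.808], 'moment': [0.046, 0.024, 0.012], 'grasp_force': 0.0, 'gripper_width': 86.986}
scene [[0.458, -0.631, 0.626, 1170.079], [0.889, 0.339, -0.308, -239.029], [-0.018, 0.698, 0.716, 857.887], [0.0, 0.0, 0.0, 1.0]]
case []
lever_pivot [([540.2, -1.1, 181.0], 0.83), ([537.5, 1.8, 267.7], 0.59)]
lever_tip [([539.6, -0.4, 266.3], 0.74), ([438.4, -217.5, -2.0], 0.67)]
loop_pin [([527.5, 5.3, 208.4], 0.69)]
loop_bar [([605.6, -19.8, 290.9], 0.57)]
keeper_mid [([628.3, -29.5, 175.7], 0.83), ([469.2, -100.5, 156.8], 0.73)]
keeper_lip [([631.6, -27.4, 184.2], 0.85)]
remote [([551.7, 129.0, 163.6], 0.74), ([471.2, -102.4, 158.2], 0.72)]
eraser [([470.6, -101.5, 157.7], 0.67)]
mug [([622.9, 229.5, -0.1], 0.89)]
stapler [([439.3, -213.0, -0.8], 0.67)]
top [[-0.001, 0.996, -0.093, 469.985], [-1.0, 0.002, 0.025, 81.19], [0.025, 0.093, 0.995, 1144.39], [0.0, 0.0, 0.0, 1.0]]
case []
lever_pivot [([538.5, 5.1, 183.4], 0.59)]
lever_tip [([535.0, 2.4, 267.8], 0.95), ([527.0, 4.6, 215.1], 0.61)]
loop_pin [([527.1, 4.7, 212.2], 0.61), ([624.3, 231.9, 0.1], 0.47)]
loop_bar [([545.8, 128.3, 161.1], 0.63), ([603.2, -15.4, 290.4], 0.6)]
keeper_mid [([629.1, -30.9, 177.1], 0.85)]
keeper_lip [([630.9, -29.0, 184.3], 0.74)]
remote [([547.7, 127.0, 157.8], 0.95), ([438.3, -217.2, -2.0], 0.35)]
eraser [([471.4, -98.8, 160.2], 0.72)]
mug [([623.6, 229.2, 1.2], 0.59)]
stapler [([434.2, -216.6, -2.0], 0.73)]
```

View pics/scene0.png

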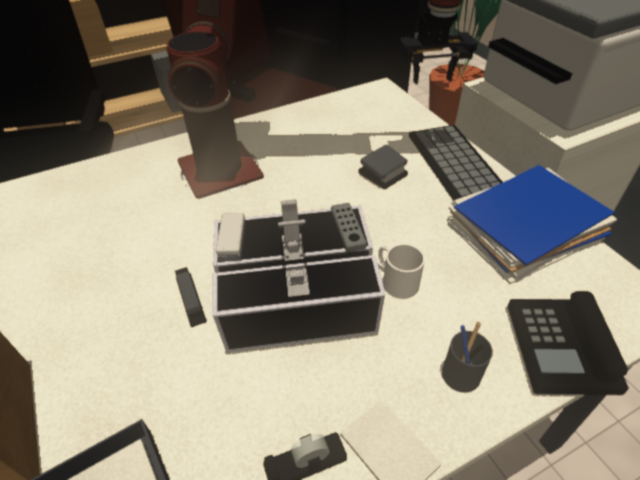

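View pics/top0.png

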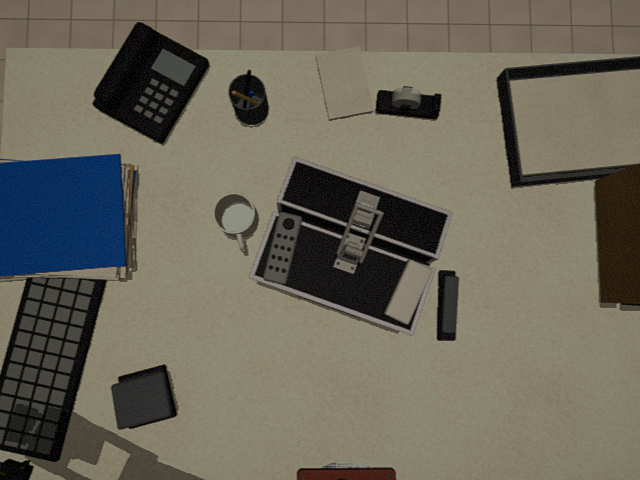

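```bash
python3 - <<'E'
from h import *
# keeper/loop/lever geometry from depth: cloud in latch region
for c in ['top','scene']:
    s=bot.snapshot(c); z=s['range_z']; K=s['camera_matrix']; v,u=np.nonzero(z>0); d=z[v,u]
    P=np.stack([(u-K[0,2])/K[0,0]*d,-(v-K[1,2])/K[1,1]*d,-d,np.ones_like(d)]); W=(s['T']@P)[:3].T
    np.save(c+'.npy',W)
    print(c,K[0,0])
    top=W[(W[:,2]>150)&(W[:,2]<172)&(abs(W[:,0]-540)<300)&(abs(W[:,1])<300)]
    # case outline
    r=cv2.minAreaRect(top[:,:2].astype(np.float32)); print('rect',r)
    for zl,zh in [(172,182),(182,192),(192,230),(230,260),(260,280),(280,310)]:
        q=W[(W[:,2]>zl)&(W[:,2]<zh)&(abs(W[:,0]-580)<100)&(abs(W[:,1])<70)]
        if len(q): print(zl,len(q),np.round(np.percentile(q,[2,50,98],axis=0),1).tolist())
E
```

```text
top 530.4744324174843
rect ((557.1852416992188, -2.205963134765625), (323.4308776855469, 246.33099365234375), 70.48355865478516)
172 32 [[530.9, -37.2, 173.5], [559.9, -8.4, 180.6], [632.9, 19.2, 182.0]]
182 111 [[533.4, -38.1, 182.4], [558.3, -8.1, 184.1], [636.3, 13.8, 190.1]]
192 169 [[522.2, -18.0, 208.1], [533.0, 10.7, 214.7], [552.0, 28.6, 228.2]]
230 167 [[538.6, -28.4, 231.4], [559.1, -15.7, 246.0], [580.0, 22.6, 259.6]]
260 233 [[528.6, -34.6, 261.3], [543.4, 5.5, 276.3], [598.0, 18.8, 279.8]]
280 188 [[534.4, -39.4, 280.3], [601.2, -17.2, 290.2], [611.7, 8.7, 294.1]]
scene 474.14075013645515
rect ((558.2080078125, -4.8927154541015625), (323.34735107421875, 250.3839874267578), 70.62657165527344)
172 81 [[539.8, -42.2, 172.6], [559.7, -11.3, 179.2], [636.9, 15.6, 181.9]]
182 163 [[545.6, -41.1, 182.2], [561.3, -15.2, 184.2], [637.3, 11.3, 191.2]]
192 223 [[540.0, -14.4, 192.8], [548.4, -0.8, 209.4], [554.5, 15.1, 224.8]]
230 177 [[536.0, -13.2, 235.2], [542.8, 0.7, 247.8], [558.1, 14.6, 259.5]]
260 158 [[532.8, -11.5, 260.4], [540.0, 2.1, 272.3], [547.9, 15.2, 279.6]]
280 113 [[537.7, -42.7, 280.6], [605.4, -20.9, 291.2], [614.7, 0.1, 293.7]]
```

The scene view shows the case with the lever upright at about (290,220), the loop bar near (292,222), and the keeper at about (297,280). In the top view the lever end is at about (355,235), the loop bar at (378,222) and the keeper at (366,212). The tool's y axis is already nearly parallel to the case's y.

```bash
cat >> h.py <<'E'
th=np.deg2rad(-19.45); O=np.array([539.6,2.6,180.])
R=np.array([[np.cos(th),np.sin(th),0],[-np.sin(th),np.cos(th),0],[0,0,1]])
def case(p): return (np.asarray(p)-O)@R.T
def st():
    o=bot.get_obs(); q=o['eef_rot']; yaw=np.rad2deg(2*np.arctan2(q[2],q[1]))%180
    print('t',round(o['clock'],2),'tcp',case(o['tcp_pos']).round(1),'toolx-err(deg)',round((yaw-160.55+90)%180-90,2),'F',(R@o['contact_force']).round(1),'M',np.round(R@o['moment'],2),'w',round(o['gripper_width'],1),'g',o['grasp_force'])
def cloud(s):
    z=s['range_z']; K=s['camera_matrix']; v,u=np.nonzero(z>0); d=z[v,u]
    P=np.stack([(u-K[0,2])/K[0,0]*d,-(v-K[1,2])/K[1,1]*d,-d,np.ones_like(d)]); return case((s['T']@P)[:3].T)
def pts(s,l):
    return [(case(d['centre']).round(1).tolist(),round(d['conf'],2)) for d in bot.pinpoint(l,s)[:1]]
E
python3 - <<'E'
from h import *
st()
for c in ['top','scene']:
    W=case(np.load(c+'.npy'))
    k=W[(abs(W[:,1]-1)<12)&(W[:,0]>50)&(W[:,0]<118)&(W[:,2]>-26)&(W[:,2]<15)]
    k=k[np.argsort(k[:,0])]
    print(c); 
    for x in range(50,118,3):
        q=k[(k[:,0]>=x)&(k[:,0]<x+3)]
        if len(q): print(x,len(q),np.percentile(q[:,2],[5,50,95]).round(1))
    m=W[(abs(W[:,1])<100)&(abs(W[:,1])>30)&(W[:,2]>-35)]; print('top z fixed',np.median(m[(m[:,0]<0)&(m[:,0]>-90)&(abs(m[:,2]+20)<9)][:,2]),'leaf',np.median(m[(m[:,0]>70)&(m[:,0]<110)][:,2]), 'xmax',np.percentile(m[m[:,2]>-28][:,0],[1,99]))
    b=W[(W[:,2]>70)&(W[:,0]>15)&(abs(W[:,1])<45)]; print('bar',np.median(b[b[:,2]>105],axis=0),'ywidth',np.percentile(b[b[:,2]>105][:,1],[2,98]))
    l=W[(W[:,2]>20)&(abs(W[:,1])<13)&(W[:,0]<30)]
    for z in range(20,105,15):
        q=l[(l[:,2]>=z)&(l[:,2]<z+15)]
        if len(q): print('lev',z,np.percentile(q[:,0],[5,50,95]).round(1))
E
```

```text
t 1.3 tcp [-520.2  442.7   59.5] toolx-err(deg) 1.13 F [-0.1  0.2 -0.9] M [-0.04 -0.02 -0.03] w 87.0 g 0.0
top
50 17 [-23.9 -21.  -19.3]
53 24 [-24.6 -22.3 -17.3]
56 18 [-22.3 -21.1 -19.4]
59 22 [-24.1 -20.5 -19.2]
62 20 [-24.2 -21.3 -18.1]
65 15 [-23.2 -21.8 -19.2]
68 24 [-24.9 -22.1 -18. ]
71 19 [-24.6 -22.2 -20.1]
74 21 [-24.1 -21.4 -18.9]
77 22 [-21.9 -19.9 -16.9]
80 21 [-23.  -20.1 -18.1]
83 28 [-21.4 -14.1  -8.1]
89 8 [1.2 3.9 7. ]
92 20 [0.4 3.3 5.2]
95 21 [0.2 3.3 4.8]
98 14 [0.5 2.7 4.8]
104 8 [-24.9 -23.2 -21.6]
107 8 [-25.8 -25.1 -22.3]
110 7 [-25.7 -24.6 -22.7]
113 12 [-25.9 -25.2 -24.4]
116 3 [-24.8 -24.  -23.3]
top z fixed -21.154713107470286 leaf -26.277759125068428 xmax [-103.05558666  125.59915568]
bar [ 66.15895966   1.04922234 110.82081951] ywidth [-22.13455408  24.77850077]
lev 20 [-12.9 -10.3  -7.1]
lev 35 [-10.9  -9.7  -5.6]
lev 80 [-10.2  -8.7   1.6]
lev 95 [-9.3 -4.8 -0.1]
scene
50 15 [-24.9 -22.  -20.2]
53 10 [-23.4 -22.4 -19.4]
56 10 [-22.  -20.8 -19.1]
59 15 [-22.7 -20.4 -18.7]
62 15 [-21.9 -20.5 -18.6]
65 3 [-20.2 -19.7 -19. ]
68 1 [-18.1 -18.1 -18.1]
83 1 [0.5 0.5 0.5]
86 6 [2.  4.1 5.1]
89 13 [2.9 4.  5.9]
92 37 [-22.8   0.3   5.2]
95 81 [-25.2 -13.7   4.4]
98 38 [-25.8  -1.5   4.3]
101 22 [-25.8   1.7   4.6]
104 12 [-25.6 -24.2 -22.1]
107 13 [-26.  -24.4 -23.1]
110 14 [-25.9 -24.9 -22.6]
113 8 [-25.6 -24.9 -22.8]
116 7 [-25.7 -25.  -23.8]
top z fixed -21.08153984925707 leaf -26.058801783499405 xmax [-670.38818047  126.49634647]
bar [ 70.37984472  -0.91719177 111.27616775] ywidth [-23.29549309  21.6633412 ]
lev 20 [ 7.4  9.5 11.8]
lev 35 [5.1 7.7 9.8]
lev 50 [2.2 4.3 7.2]
lev 65 [0.2 2.4 5. ]
lev 80 [-0.7  1.   3.6]
lev 95 [-4.5  0.2  3.3]
```

```bash
python3 -m crank '[[0,0,-1.2,1.1,0],[-4,-3,-1.2,0,0],[-4,-3,-1.2,0,0],[-4,-3,-1.2,0,0],[-4,-3,-1.2,0,0],[-4,-3,-1.2,0,0],[-4,-3,-1.2,0,0],[-4,-3,-1.2,0,0]]'
python3 -m crank '[[-4,-3,0,0,0],[-4,-3,0,0,0],[-4,-3,0,0,0],[-4,-3,0,0,0],[-4,-3,0,0,0],[-4,-3,0,0,0],[-4,-3,0,0,0],[0,0,0,0,0]]'
python3 -c "from h import *;st()"
```

```text
clock: 2.3
tcp_pos: [391.5, 300.8, 337.3]
eef_rot: [0.001, 0.169, 0.986, 0.001]
contact_force: [1.1, 1.0, 1.3]
gripper_width: 87.0
grasp_force: 0.0
clock: 3.3
tcp_pos: [586.2, 7.9, 335.8]
eef_rot: [0.0, 0.171, 0.985, -0.0]
contact_force: [-0.1, 1.4, 0.9]
gripper_width: 86.8
grasp_force: 0.0
t 3.3 tcp [ 42.1  20.5 155.8] toolx-err(deg) -0.25 F [-0.5  1.3  0.9] M [-0.01  0.02 -0.06] w 86.8 g 0.0
```

```bash
python3 -m crank '[[-1.2,-1,0,-0.2,0],[-1.1,-1,0,0,0],[0,0,1.5,0,0],[0,0,1.5,0,0],[0,0,1.3,0,0],[0,0,0,0,0],[0,0,0,0,0],[0,0,0,0,0]]'
python3 - <<'E'
from h import *
st()
s=bot.snapshot('scene'); save(cv2 and s,'s1.png')
print(pts(s,'loop_bar'))
im=s['frame'][120:340,180:400,::-1]; cv2.imwrite('pics/s1c.png',cv2.resize(im,(600,600),interpolation=cv2.INTER_CUBIC))
E
```

```text
clock: 4.3
tcp_pos: [600.4, -15.5, 293.4]
eef_rot: [0.001, 0.167, 0.986, 0.0]
contact_force: [0.2, 0.3, 0.6]
gripper_width: 87.2
grasp_force: 0.0
t 4.3 tcp [ 63.4   3.2 113.4] toolx-err(deg) 0.23 F [0.1 0.3 0.6] M [ 0.03 -0.01 -0.01] w 87.2 g 0.0
[([67.6, 1.3, 112.3], 0.53)]
```

View pics/s1c.png

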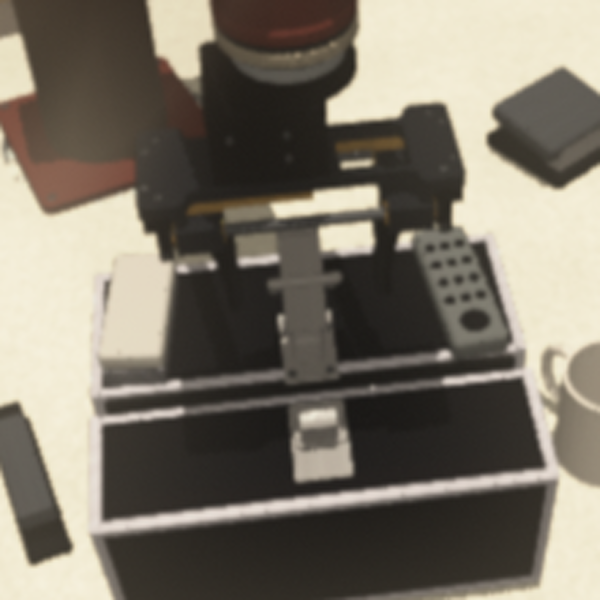

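The fingers, at about (230,260) and (390,260), straddle the loop, whose crossbar is at (305,285). I'll centre and grip.

```bash
python3 -m crank '[[-0.1,-0.25,0,0,0.3],[0,0,0,0,1],[0,0,0,0,1],[0,0,0,0,1],[0,0,0,0,1],[0,0,0,0,1],[0,0,0,0,1],[0,0,0,0,1]]'
python3 -c "from h import *;st()"
```

```text
clock: 5.4
tcp_pos: [600.2, -18.1, 292.5]
eef_rot: [0.0, 0.167, 0.986, 0.0]
contact_force: [0.5, 0.7, 0.2]
gripper_width: 47.8
grasp_force: 30.0
t 5.4 tcp [ 64.    0.7 112.5] toolx-err(deg) 0.23 F [0.3 0.8 0.2] M [ 0.19 -0.03 -0.  ] w 47.8 g 29.999811463057995
```

```bash
python3 -m crank '[[-0.6,0,0.95,0,1],[-0.6,0,0.95,0,1],[-0.6,0,0.95,0,1],[-0.6,0,0.95,0,1],[-0.6,0,0.95,0,1],[-0.6,0,0.95,0,1],[-0.6,0,0.95,0,1],[0,0,0,0,1]]'
python3 - <<'E'
from h import *
st()
for c in ['scene','top']:
    s=bot.snapshot(c)
    for l in ['loop_bar','loop_pin','lever_tip','keeper_lip']: print(c,l,pts(s,l))
    if c=='scene': cv2.imwrite('pics/s2c.png',cv2.resize(s['frame'][160:320,210:370,::-1],(600,600),interpolation=cv2.INTER_CUBIC))
st()
E
```

```text
clock: 6.4
tcp_pos: [639.4, -32.0, 224.3]
eef_rot: [-0.001, 0.167, 0.986, 0.0]
contact_force: [-2.6, 1.3, -0.1]
gripper_width: 48.0
grasp_force: 30.0
t 6.4 tcp [105.6   0.6  44.3] toolx-err(deg) 0.23 F [-2.9  0.4 -0.1] M [0.02 0.74 0.06] w 48.0 g 29.99834418296814
scene loop_bar [([110.1, 2.9, 43.4], 0.66)]
scene loop_pin [([95.2, -0.7, -5.9], 0.33)]
scene lever_tip [([2.3, 241.0, -180.1], 0.25)]
scene keeper_lip [([98.2, 6.3, 5.6], 0.82)]
top loop_bar []
top loop_pin []
top lever_tip [([23.0, 1.0, 83.8], 0.75)]
top keeper_lip [([95.4, -1.5, 6.1], 0.61)]
t 6.9 tcp [106.1   0.7  46.3] toolx-err(deg) 0.23 F [-3.5 -0.4  0.4] M [-0.05  0.65 -0.03] w 47.9 g 29.998312667012215
```

View pics/s2c.png

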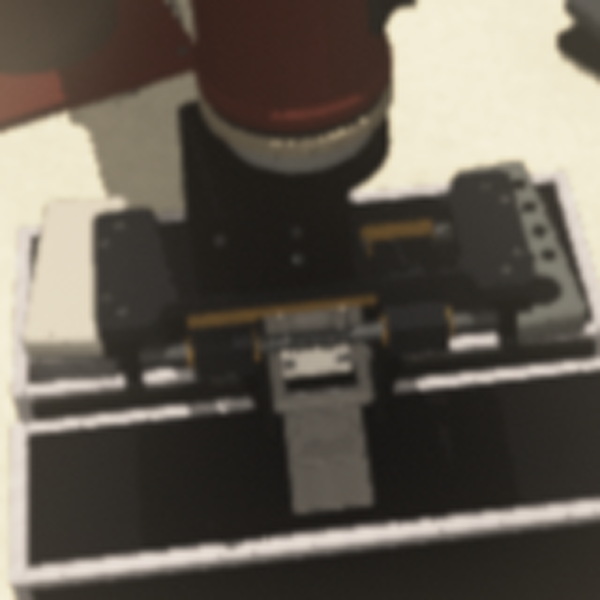

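The keeper is at about (320,370), with the loop bar above and just beyond its lip (measured at x≈110, lip end ≈102). Going straight down.

```bash
python3 -m crank '[[0,0,0.8,0,1],[0,0,0.8,0,1],[0,0,0.8,0,1],[0,0,0.8,0,1],[0,0,0.6,0,1],[0,0,0.5,0,1],[0,0,0.4,0,1],[0,0,0,0,1]]'
python3 - <<'E'
from h import *
st()
for c in ['scene','top']:
    s=bot.snapshot(c)
    for l in ['loop_bar','lever_tip','keeper_lip']: print(c,l,pts(s,l))
    if c=='scene': cv2.imwrite('pics/s3c.png',cv2.resize(s['frame'][200:320,240:360,::-1],(600,600),interpolation=cv2.INTER_CUBIC))
st()
E
```

```text
clock: 7.9
tcp_pos: [639.7, -32.0, 178.5]
eef_rot: [-0.0, 0.167, 0.986, -0.0]
contact_force: [-0.7, -0.8, 0.1]
gripper_width: 47.5
grasp_force: 30.0
t 7.9 tcp [105.9   0.7  -1.5] toolx-err(deg) 0.23 F [-0.4 -1.   0.1] M [-0.07  0.15 -0.01] w 47.5 g 30.002007633447647
scene loop_bar [([111.8, 2.6, -2.3], 0.75)]
scene lever_tip []
scene keeper_lip [([92.9, 5.5, 5.4], 0.92)]
top loop_bar []
top lever_tip [([38.9, -2.4, 81.0], 0.79)]
top keeper_lip [([97.6, -0.5, 4.7], 0.82)]
t 8.3 tcp [106.1   0.7  -0.8] toolx-err(deg) 0.23 F [0.3 0.2 0.9] M [-0.11  0.12 -0.02] w 47.8 g 30.001588091254234
```

View pics/s3c.png

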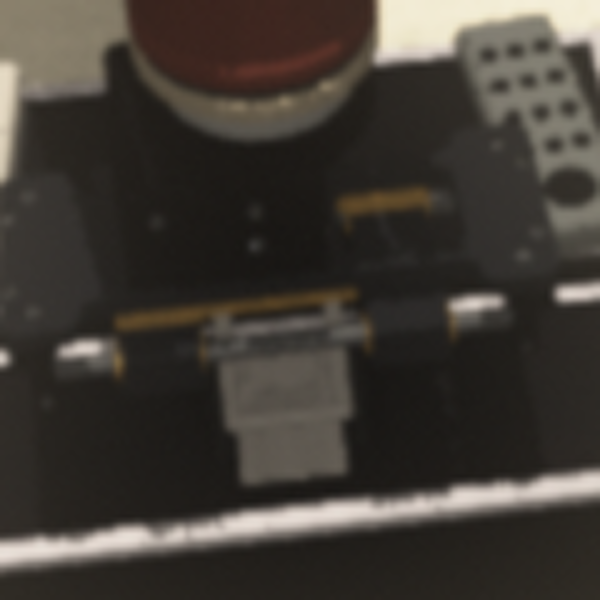

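The bar shows at about (285,340), in front of the keeper. I'll measure its height from depth before drawing back.

```bash
python3 - <<'E'
from h import *
s=bot.snapshot('scene'); W=cloud(s)
k=W[(abs(W[:,1]-1)<11)&(W[:,0]>84)&(W[:,0]<122)&(W[:,2]>-27)&(W[:,2]<15)]
k=k[np.argsort(-k[:,2])]
for z in range(9,-27,-2):
    q=k[(k[:,2]<=z)&(k[:,2]>z-2)]
    if len(q): print(z,len(q),np.percentile(q[:,0],[5,50,95]).round(1))
W=cloud(bot.snapshot('top')); l=W[(W[:,2]>30)&(abs(W[:,1])<13)&(W[:,0]<60)&(W[:,0]>-30)]
q=l[l[:,2]>70]; print(np.percentile(q,[5,50,95],axis=0).round(1))
E
```

```text
7 8 [90.6 93.  97.5]
5 41 [ 88.4  94.  102.1]
3 26 [ 89.7  98.1 102.2]
1 6 [ 97.7 100.9 101.4]
-1 15 [106.5 111.5 114.4]
-3 18 [108.8 112.2 114.5]
-5 9 [ 96.2 112.  114.4]
-7 11 [ 95.6  97.4 113.4]
-9 9 [ 94.7  95.8 105.8]
-11 5 [94.6 95.8 97. ]
-13 9 [94.2 95.6 96.2]
-15 8 [94.2 95.  96.2]
-17 8 [94.1 95.  96.4]
-21 3 [101.8 104.5 111.4]
-23 41 [101.2 108.8 120.4]
-25 47 [101.2 111.5 120.8]
[[ 32.5 -11.8  72.2]
 [ 37.9  -0.8  88. ]
 [ 45.3  10.3  91.4]]
```

```bash
python3 -m crank '[[0.1,0,0.2,0,1],[0.1,0,0.2,0,1],[0,0,0,0,1],[0.1,0,0,0,1],[0.1,0,0,0,1],[0.1,0,0,0,1],[0.1,0,0,0,1],[0,0,0,0,1]]'
python3 - <<'E'
from h import *
st()
s=bot.snapshot('scene'); W=cloud(s)
k=W[(abs(W[:,1]-1)<11)&(W[:,0]>84)&(W[:,0]<122)&(W[:,2]>-27)&(W[:,2]<15)]
for z in range(9,-27,-2):
    q=k[(k[:,2]<=z)&(k[:,2]>z-2)]
    if len(q): print(z,len(q),np.percentile(q[:,0],[5,50,95]).round(1))
st()
E
```

```text
clock: 9.4
tcp_pos: [634.0, -30.0, 175.1]
eef_rot: [-0.0, 0.167, 0.986, 0.0]
contact_force: [3.4, -2.0, 0.6]
gripper_width: 47.5
grasp_force: 30.0
t 9.4 tcp [99.9  0.7 -4.9] toolx-err(deg) 0.23 F [ 3.8 -0.7  0.6] M [-0.02 -0.44 -0.07] w 47.5 g 30.00426258891821
7 7 [ 91.1  94.1 100.9]
5 46 [ 88.7  94.7 102.3]
3 26 [ 87.4  97.4 101.7]
1 6 [100.  100.8 101.9]
-3 1 [105.2 105.2 105.2]
-5 8 [104.1 105.3 107.3]
-7 27 [ 95.9 102.7 108. ]
-9 18 [ 95.  106.4 108.7]
-11 14 [ 94.5  95.9 107.3]
-13 3 [94.3 95.3 95.6]
-15 4 [94.  94.8 95.6]
-17 1 [92. 92. 92.]
-21 5 [ 99.8 104.5 110.8]
-23 34 [ 99.  104.2 119.2]
-25 69 [100.3 110.9 121.1]
t 9.45 tcp [99.9  0.7 -4.9] toolx-err(deg) 0.23 F [ 4.8 -0.8  1. ] M [-0.08 -0.38 -0.01] w 47.7 g 30.00412255525589
```

```bash
python3 -m crank '[[0.1,0,0,0,1],[0.1,0,0,0,1],[0.1,0,0,0,1],[0.1,0,0,0,1],[0,0,0,0,1],[0,0,0,0,1],[0,0,0,0,1],[0,0,0,0,1]]'; python3 -c "from h import *;st()"
python3 -m crank '[[0.05,0,0,0,1],[0.05,0,0,0,1],[0,0,0,0,1],[0,0,0,0,1],[0,0,0,0,1],[0,0,0,0,1],[0,0,0,0,1],[0,0,0,0,1]]'; python3 -c "from h import *;st()"
```

```text
clock: 10.45
tcp_pos: [630.2, -28.6, 174.9]
eef_rot: [-0.0, 0.167, 0.986, 0.0]
contact_force: [1.6, -1.1, 1.2]
gripper_width: 47.9
grasp_force: 30.0
t 10.45 tcp [95.8  0.7 -5.1] toolx-err(deg) 0.23 F [ 1.9 -0.5  1.2] M [-0.07 -0.26 -0.07] w 47.9 g 30.002918802201748
clock: 11.45
tcp_pos: [629.5, -28.4, 175.1]
eef_rot: [0.0, 0.167, 0.986, 0.0]
contact_force: [3.8, -1.5, 0.9]
gripper_width: 47.5
grasp_force: 30.0
t 11.45 tcp [95.1  0.7 -4.9] toolx-err(deg) 0.23 F [ 4.1 -0.2  0.9] M [-0.   -0.51 -0.07] w 47.5 g 30.005121678113937
```

```bash
python3 -m crank '[[0.05,0,0,0,1],[0.05,0,0,0,1],[0,0,0,0,1],[0,0,0,0,1],[0,0,0,0,1],[0,0,0,0,1],[0,0,0,0,1],[0,0,0,0,1]]'; python3 - <<'E'
from h import *
st()
s=bot.snapshot('scene'); W=cloud(s)
k=W[(abs(W[:,1]-1)<11)&(W[:,0]>84)&(W[:,0]<122)&(W[:,2]>-27)&(W[:,2]<15)]
for z in range(5,-20,-2):
    q=k[(k[:,2]<=z)&(k[:,2]>z-2)]
    if len(q): print(z,len(q),np.percentile(q[:,0],[5,50,95]).round(1))
st()
E
```

```text
clock: 12.45
tcp_pos: [629.3, -28.3, 175.2]
eef_rot: [0.001, 0.167, 0.986, -0.0]
contact_force: [7.0, -2.3, -2.0]
gripper_width: 47.6
grasp_force: 30.0
t 12.45 tcp [94.9  0.7 -4.8] toolx-err(deg) 0.22 F [ 7.4  0.1 -2. ] M [ 0.09 -1.11 -0.05] w 47.6 g 30.0087708234787
5 41 [ 88.2  93.1 101.7]
3 28 [ 88.8  96.9 101.8]
1 6 [ 92.5 100.3 101.7]
-1 1 [99.2 99.2 99.2]
-3 1 [98. 98. 98.]
-5 7 [ 97.6  99.2 101.4]
-7 26 [ 95.7  99.7 103. ]
-9 13 [ 95.8 101.8 103.2]
-11 4 [ 95.1 102.5 102.8]
-13 3 [100.3 100.7 101.2]
-19 8 [95.6 96.7 98.1]
t 12.5 tcp [94.9  0.7 -4.9] toolx-err(deg) 0.22 F [ 7.9  0.4 -1.9] M [ 0.04 -1.13 -0.06] w 47.8 g 30.008745342493057
```

The bar's middle is at about (99, -8), under the lip and against the post. Force rose to about 7.7 N and motion stalled, so it has caught. Releasing and rising.

```bash
python3 -m crank '[[0,0,0,0,0.6],[0,0,0,0,0],[0,0,0,0,0],[0,0,0,0,0],[0,0,0,0,0],[0,0,-0.5,0,0],[0,0,-1,0,0],[0,0,-1.5,0,0]]'; python3 -m crank '[[0,0,-2.5,0,0],[0,0,-2.5,0,0],[0,0,-2.5,0,0],[0,0,-2.5,0,0],[0,0,-0.5,0,0.5],[0,0,0,0,1],[0,0,0,0,1],[0,0,0,0,1]]'
python3 - <<'E'
from h import *
st()
s=bot.snapshot('scene'); W=cloud(s)
k=W[(abs(W[:,1]-1)<11)&(W[:,0]>84)&(W[:,0]<122)&(W[:,2]>-27)&(W[:,2]<15)]
for z in range(5,-20,-2):
    q=k[(k[:,2]<=z)&(k[:,2]>z-2)]
    if len(q): print(z,len(q),np.percentile(q[:,0],[5,50,95]).round(1))
for z in range(20,125,15):
    q=W[(abs(W[:,1])<12)&(W[:,2]>=z)&(W[:,2]<z+15)&(W[:,0]<50)&(W[:,0]>-30)]
    if len(q): print('lev',z,len(q),np.percentile(q[:,0],[5,50,95]).round(1))
cv2.imwrite('pics/s4c.png',cv2.resize(s['frame'][180:320,220:360,::-1],(600,600),interpolation=cv2.INTER_CUBIC))
E
```

```text
clock: 13.5
tcp_pos: [628.4, -28.1, 205.9]
eef_rot: [-0.0, 0.167, 0.986, 0.0]
contact_force: [0.3, -0.3, -0.3]
gripper_width: 86.9
grasp_force: 0.0
clock: 14.5
tcp_pos: [628.0, -28.0, 308.7]
eef_rot: [-0.001, 0.167, 0.986, -0.0]
contact_force: [0.2, -0.4, -0.6]
gripper_width: 55.1
grasp_force: 0.0
t 14.5 tcp [ 93.5   0.6 128.7] toolx-err(deg) 0.23 F [ 0.3 -0.3 -0.6] M [ 0.02 -0.06  0.01] w 55.1 g 0.0
5 41 [ 87.8  95.7 101.9]
3 21 [ 89.7  97.6 102.1]
1 9 [ 98.   99.9 102.2]
-1 2 [ 99.6  99.9 100.2]
-3 2 [101.1 102.3 103.5]
-5 11 [ 97.1 100.4 102.8]
-7 27 [ 96.1 100.4 103.7]
-9 10 [ 94.5 101.5 104.2]
-11 3 [100.9 101.8 102. ]
-13 1 [101. 101. 101.]
-19 2 [96.4 97.1 97.8]
lev 20 65 [14.  15.5 17.3]
lev 35 64 [14.4 16.5 18.2]
lev 50 70 [15.3 17.4 19.3]
lev 65 70 [16.2 18.  19.8]
lev 80 63 [17.3 20.2 23.3]
lev 95 21 [19.6 21.6 23.5]
```

View pics/s4c.png

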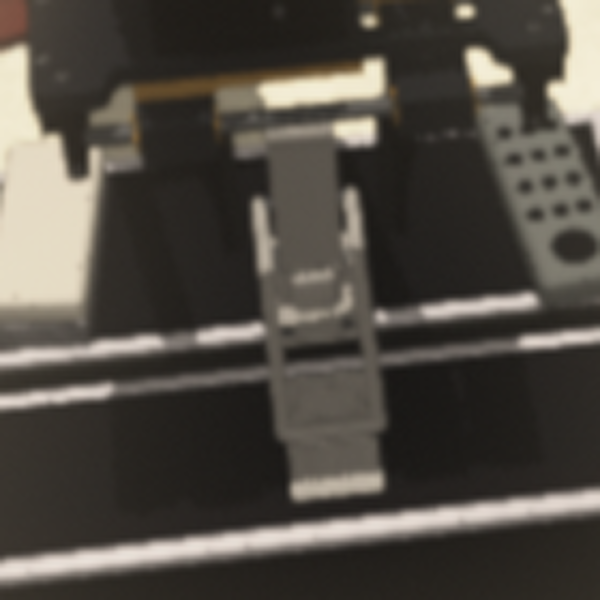

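The bar stays seated below the keeper's lip (bar at about (330,425) in the crop) and the lever stands at about 1.65 rad. Closing the fingers and moving behind the lever's far face.

```bash
python3 -m crank '[[0,0,0,0,1],[0,0,0,0,1],[1,0,0,0,1],[1.5,0,0,0,1],[1.5,0,0.5,0,1],[0.5,0,1.3,0,1],[0,0,1.3,0,1],[0,0,0,0,1]]'; python3 -c "from h import *;st()"
```

```text
clock: 15.55
tcp_pos: [585.2, -13.2, 276.9]
eef_rot: [-0.002, 0.167, 0.986, -0.0]
contact_force: [0.6, 0.9, 0.4]
gripper_width: 0.1
grasp_force: 0.0
t 15.55 tcp [48.3  0.3 96.9] toolx-err(deg) 0.22 F [0.3 1.1 0.4] M [ 0.   -0.01  0.02] w 0.1 g 0.0
```

```bash
python3 -m crank '[[0.8,0,0,0,1],[0.8,0,0,0,1],[0.7,0,0,0,1],[0.7,0,0,0,1],[0.6,0,0,0,1],[0.6,0,0,0,1],[0.5,0,0,0,1],[0.2,0,0,0,1]]'; python3 - <<'E'
from h import *
st()
s=bot.snapshot('scene'); W=cloud(s)
k=W[(abs(W[:,1]-1)<11)&(W[:,0]>84)&(W[:,0]<122)&(W[:,2]>-27)&(W[:,2]<15)]
for z in range(5,-20,-2):
    q=k[(k[:,2]<=z)&(k[:,2]>z-2)]
    if len(q): print(z,len(q),np.percentile(q[:,0],[5,50,95]).round(1))
for z in range(20,95,15):
    q=W[(abs(W[:,1])<12)&(W[:,2]>=z)&(W[:,2]<z+15)&(W[:,0]<50)&(W[:,0]>-60)]
    if len(q): print('lev',z,len(q),np.percentile(q[:,0],[5,50,95]).round(1))
E
```

```text
clock: 16.55
tcp_pos: [542.2, 2.2, 281.0]
eef_rot: [0.004, 0.167, 0.986, -0.0]
contact_force: [10.0, -3.4, -1.6]
gripper_width: 0.4
grasp_force: 5.1
t 16.55 tcp [  2.6   0.4 101. ] toolx-err(deg) 0.21 F [10.6  0.2 -1.6] M [ 0.12 -1.78 -0.01] w 0.4 g 5.091338977217674
5 14 [86.8 91.7 94.3]
3 3 [92.1 93.7 94. ]
1 1 [94.2 94.2 94.2]
-1 6 [91.6 92.7 94.6]
-3 15 [88.7 91.5 93.9]
-5 17 [88.2 93.7 95.3]
-7 6 [93.6 94.4 95.3]
-9 2 [92.7 93.1 93.4]
-15 4 [89.  89.1 91.3]
-17 12 [87.4 89.7 91.6]
-19 36 [ 87.3  94.3 108.4]
lev 20 81 [3.2 6.5 9.5]
lev 35 92 [-1.   2.7  6.2]
lev 50 86 [-4.5 -1.4  1.3]
lev 65 34 [-8.  -4.6 -1.3]
lev 80 55 [-9.4 13.  15.6]
```

The keeper has come in about 8 mm with the bar hooked. Continuing the arc.

```bash
python3 -m crank '[[0.6,0,0.1,0,1],[0.6,0,0.2,0,1],[0.5,0,0.2,0,1],[0.5,0,0.25,0,1],[0.5,0,0.25,0,1],[0.5,0,0.25,0,1],[0.5,0,0.3,0,1],[0.4,0,0.3,0,1]]'; python3 -c "from h import *;st()"
python3 -m crank '[[0.4,0,0.3,0,1],[0.4,0,0.3,0,1],[0.4,0,0.35,0,1],[0.35,0,0.4,0,1],[0.3,0,0.4,0,1],[0.3,0,0.4,0,1],[0.3,0,0.4,0,1],[0.2,0,0.4,0,1]]'; python3 -c "from h import *;st()"
```

```text
clock: 17.6
tcp_pos: [503.7, 15.8, 264.2]
eef_rot: [0.005, 0.167, 0.986, -0.0]
contact_force: [5.0, -1.4, 8.4]
gripper_width: 0.8
grasp_force: 4.6
t 17.6 tcp [-38.3   0.5  84.2] toolx-err(deg) 0.22 F [5.2 0.3 8.4] M [-0.01 -0.8  -0.07] w 0.8 g 4.60969818290323
clock: 18.6
tcp_pos: [475.5, 25.3, 230.8]
eef_rot: [-0.0, 0.167, 0.986, 0.0]
contact_force: [0.9, -0.6, 1.0]
gripper_width: 0.5
grasp_force: 0.8
t 18.6 tcp [-68.    0.1  50.8] toolx-err(deg) 0.23 F [ 1.1 -0.2  1. ] M [ 0.04 -0.22  0.  ] w 0.5 g 0.775918509461917
```

```bash
python3 -m crank '[[0,0,0.4,0,1],[0,0,0.4,0,1],[0,0,0.4,0,1],[0,0,0.4,0,1],[0,0,0.4,0,1],[0,0,0.3,0,1],[0,0,0.2,0,1],[0,0,0,0,1]]'; python3 - <<'E'
from h import *
st()
W=cloud(bot.snapshot('scene'))
for x in range(-110,110,10):
    q=W[(abs(W[:,1])<11)&(W[:,2]>-26)&(W[:,2]<45)&(W[:,0]>=x)&(W[:,0]<x+10)]
    if len(q): print(x,len(q),np.percentile(q[:,2],[5,50,95]).round(1))
E
```

```text
clock: 19.6
tcp_pos: [476.0, 25.1, 208.2]
eef_rot: [0.0, 0.167, 0.986, -0.0]
contact_force: [-7.8, -0.1, 14.0]
gripper_width: 0.4
grasp_force: 7.0
t 19.6 tcp [-67.5   0.   28.2] toolx-err(deg) 0.24 F [-7.3 -2.7 14. ] M [-0.31  1.34  0.03] w 0.4 g 7.046050045173615
-90 3 [ 9.7 10.8 11. ]
-80 5 [ 7.3  9.9 12.2]
-70 9 [ 8.7 16.2 38.4]
-60 142 [ 9.3 24.4 43.2]
-50 34 [ 8.2  9.5 11.2]
-40 37 [ 8.   9.7 11.7]
-30 34 [ 8.5 10.1 11.5]
-20 40 [ 7.7 10.  11.9]
-10 56 [ 3.5  8.3 11. ]
0 37 [2.5 4.6 7.4]
10 75 [-17.5   2.7   6.1]
20 90 [-20.2 -12.9   2.7]
30 42 [-20.8 -18.6 -16.4]
40 9 [-18.7 -18.  -15.7]
60 12 [ 7.7  9.2 10.2]
70 95 [-17.9   2.4  10.8]
80 99 [-18.8  -5.5  10.2]
90 50 [-19.1 -17.3 -15.7]
100 58 [-20.9 -18.7 -15.9]
```

The lever lies level, with 14 N against its stop. Backing off upwards and checking.

```bash
python3 -m crank '[[0,0,-0.5,0,1],[0,0,-1,0,1],[0,0,-2,0,1],[0,0,-3,0,1],[0,0,-3,0,1],[2,0,-3,0,1],[3,0,-2,0,1],[0,0,0,0,1]]'; python3 - <<'E'
from h import *
st()
s=bot.snapshot('scene');W=cloud(s)
for x in range(-110,130,10):
    q=W[(abs(W[:,1])<11)&(W[:,2]>-26)&(W[:,2]<35)&(W[:,0]>=x)&(W[:,0]<x+10)]
    if len(q): print(x,len(q),np.percentile(q[:,2],[5,50,95]).round(1))
m=W[(abs(W[:,1])<100)&(abs(W[:,1])>30)&(W[:,2]>-25)&(W[:,2]<-10)]; print('xmax',np.percentile(m[m[:,0]>50][:,0],99),'leaf z', np.median(m[(m[:,0]>70)&(m[:,0]<100)][:,2]))
for l in ['remote','eraser','mug','stapler']: print(l,[np.round(d['centre'],1) for d in bot.pinpoint(l,s)[:1]])
cv2.imwrite('pics/s5c.png',cv2.resize(s['frame'][160:360,170:440,::-1],(800,593),interpolation=cv2.INTER_CUBIC))
E
```

```text
clock: 20.65
tcp_pos: [428.9, 41.9, 353.7]
eef_rot: [0.002, 0.167, 0.986, 0.0]
contact_force: [0.3, -0.9, 0.6]
gripper_width: 0.6
grasp_force: 0.0
t 20.65 tcp [-117.5    0.2  173.7] toolx-err(deg) 0.27 F [ 0.6 -0.7  0.6] M [0.01 0.05 0.01] w 0.6 g 0.0
-100 10 [11.7 12.9 13.9]
-90 47 [ 8.2 10.6 13.7]
-80 30 [ 7.9  9.6 12. ]
-70 35 [ 8.2  9.9 11.6]
-60 37 [ 8.1  9.6 11.6]
-50 29 [ 8.5  9.5 11.2]
-40 41 [ 7.7  9.4 11.4]
-30 33 [ 8.1  9.8 11.4]
-20 37 [ 8.5 10.2 12.4]
-10 56 [ 3.8  8.8 11.3]
0 39 [2.2 4.9 6.4]
10 78 [-17.1   2.4   6.2]
20 85 [-20.  -13.1   3.5]
30 45 [-21.  -18.  -16.5]
40 8 [-19.6 -18.1 -16.6]
60 9 [8.4 8.9 9.9]
70 95 [-17.8  -0.3  11.4]
80 105 [-18.9  -4.7  10.6]
90 46 [-19.1 -17.6 -15.8]
100 57 [-21.5 -18.5 -15.8]
110 43 [-21.1 -19.3 -17.3]
120 63 [-25.  -19.3 -17. ]
xmax 128.22267297872557 leaf z -20.077524862020084
remote [array([550. , 127.8, 165.3])]
eraser [array([ 471.4, -101.8,  156.5])]
mug [array([623.9, 229.4,  -1. ])]
stapler [array([ 441.3, -214.9,   -1.2])]
```

View pics/s5c.png

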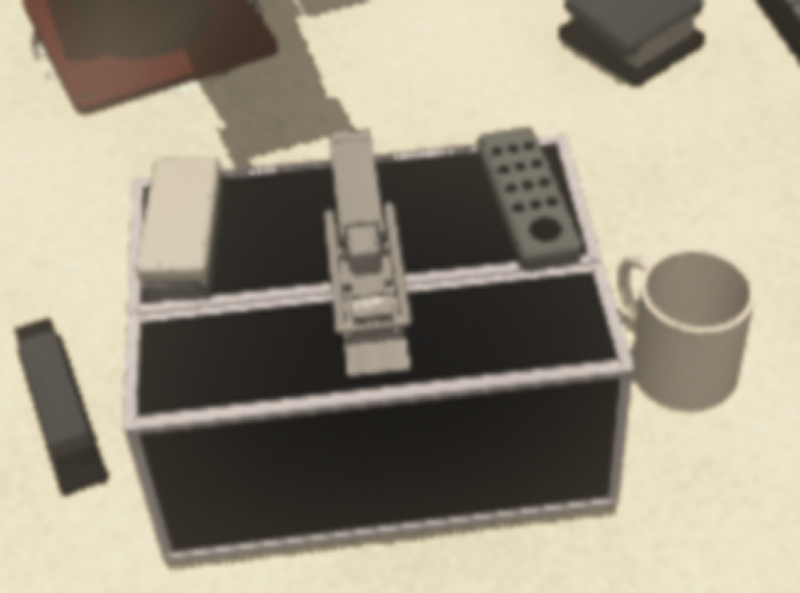

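The lever lies flat at about (355,190), the loop is hooked on the keeper at (375,320), and the case is shut. The remote, eraser, mug and stapler have not moved, and the arm is clear.

```bash
python3 -c "
from bench import bot
print(bot.close_job())"
```

```text
the job is handed in; nothing more can be done
None
```

The job is handed in: the loop was hooked with a light pull and let go, then the lever was thrown fully home; the last picture and depth check showed the case shut, the other items where they were, and the arm clear.

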